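# Zero the gauge and start the flow bench

## Robot

A 6-joint arm with a two-finger parallel gripper is mounted at the origin on the work surface. World frame = base frame: x ahead of the robot, y to its left, z up, the work surface at z = 0. Lengths are in m, angles in degrees, forces in N, time in s.
With the tool pointing down it reaches from about 0.35 to 0.8 m from the base axis. Payload 7.3 kg.
Tool frame: the origin (TCP) lies at the very end of the fingers, on their centre line; the grasp point (between the pads) lies 19 mm behind it; z points along the fingers, y is the direction in which the jaws open and shut (so a half turn about z gives the same grasp; the last joint's range is limited). The gripper opens to 85 mm and grips with 20 to 120 N. Pads are 22 mm wide; open, the fingers measure 114 mm over their backs; the gripper's body (76 mm by 85 mm) begins 54 mm behind the grasp point. The pads swing forward as they close: fully open they stand 13 mm farther back than shut.
Start: joints at [63.77, 19.595, 87.324, -0, 73.075, -8.365], TCP at [0.161, 0.5, 0.231] pointing down, gripper open.
Joint ranges: [-145.02, 145.02], [-44.19, 115.74], [2.07, 154.8], [-57.11, 237.11], [16.16, 152.29], [-177.93, 177.93]. Speed limits (degrees/s): [147.25, 147.25, 180, 180, 180, 180].

## Interface

Orientations are given as a 3x3 rotation matrix whose columns are the frame's x, y, z axes.
In Python, from rig import bot gives the robot as it stands. The module is installed in compiled form; this text tells all that it offers.
- The arm moves only by the tool play_rows, never from a script. Its argument "targets" is one flat list of numbers, 5 for each row, row after row: the opening, from 0 (shut) to 1 (fully open), then the shift along the tool's x, y, z in m, then the turn about the tool's z in rad. A call has 1 to 12 rows; each row is the pose to reach, as a shift and turn from the pose commanded when the call began, along the tool's axes at that moment; what a row does not reach only later rows make up. A row lasts 1/12 s, in which the tool goes at most 41.7 mm and 7.16 degrees, less where a joint would pass 70% of its speed; a pose out of reach is approached as far as the arm can. A call with a gripper value outside its range is refused whole. The fingers move at their own pace and stop on an object; the grip force is fixed at half the most. Time passes only in rows, so rows that repeat a pose let the fingers close. It gives the time, the measured TCP pose, the force and the opening at its end, in the units of the state.
- bot.get_obs(): the state, without advancing time (a new reading comes with each control period).
- bot.capture(name): name is "side" or "top" or "wrist"; returns a dict with "frame" (400x640x3 uint8, blue, green, red), "fx", "fy", "cx", "cy" (pixels), "R" (3x3) and "t" (3): a world point X has camera coordinates R X + t; the wrist camera has in their place "T_tool_cam" (4x4, takes a point from camera to tool coordinates, whose origin is the TCP and whose axes are the flange's). Camera axes: x right, y down, z forward; pixel columns grow to the right and rows downward; lengths in m; the calibration is good to about 2 mm. A picture is of the moment at which its call begins: read the wrist's pose just before it. There is no depth.
- bot.sign_off(): hands the job in, once; it reports no verdict.
Trained networks look in the newest picture that a camera, given by its name, has taken for a name from the list of things; names that differ only in an ending like _2 or _b are one class to them, and where a whole thing is asked for, a point or a joint stands for the part that bears it (a point fixed in the world has none). Each returns a list of dicts, best first, with "confidence" (0 to 1); they miss things now and then, are a little off and sometimes report something else, mostly with a low value. They report only what shows in the picture. A call takes as long as a camera call.
- bot.silhouettes(camera, thing): "mask" (400x640 bool, what is visible of it) and "point" ([row, column] as shares, 0 to 1, of the picture: columns of its width, rows of its height, amid what is visible of it).
- bot.tip_of(camera, thing): "point" ([row, column] as shares, 0 to 1, of the picture: columns of its width, rows of its height: a listed point, or the origin of a listed thing).
The state is a dict: "time": time; "qpos": joint angles; "qd": joint speeds; "tau": joint torques, N m; "tool_pos": TCP position; "orientation": TCP orientation; "force": force on the tool from outside, world axes, zero at the start; "moment": the same for the moment, N m; "finger_gap": opening from 0.0 (shut) to 1.0 (fully open).
Only numpy, scipy, OpenCV 4.12 (cv2) and the standard library are available. Lean on these libraries where they do the work, as an engineer would, in place of code of your own. Each camera call takes 0.05 s, during which the arm holds its last target.

## Task

Get the carburettor's flow test going: press the blue zero button on the pressure gauge unit fully down and let it come back up, then press the green start button on the blower control box fully down and let it come back up. Do not press the red stop button, and leave the carburettor on its test plate where it stands.

Things in the scene. Friction and masses are not known exactly. Their poses are not given: they have to be found in the camera images.
- zero_top (a point): Centre of the top of the BLUE round push button (32 mm across, steel collar 48 mm) on the gauge unit, an aluminium box 160 x 150 x 60 mm with a white dial behind it. Up, it is 84 mm above the table, 12 mm above its collar. It goes straight down 8 mm to a stop against a spring (1.2 N at first, 4 N at the stop), then springs back. The point moves with it; z up.
- start_top (a point): Centre of the top of the GREEN push button on the control box, grey with a black top, 160 x 220 x 60 mm, with two low knobs (14 mm high, 80 mm behind the button row). Size, height, travel and spring as the blue one; the point moves with it; z up. Green and red sit 110 mm apart and may swap; both boxes vary in place and yaw and may swap sides.
- stop_top (a point): Centre of the top of the RED stop button on the same control box; size, height, travel and spring as the blue one. Not to be pressed.
- carb_center (a point): The carburettor: a grey cast-metal body 105 mm high, up to 110 mm across, 0.6 kg, standing loose on a clear plate 120 x 160 x 15 mm beyond the two boxes. The point is on its upright axis, 50 mm above its foot; z up. To be left alone.

How it is judged:
By the outcome, as a careful person would: the job done as asked, in the order asked, and still so for the second after the job is handed in, with the robot touching nothing.
It also fails if it takes over 35 s, if anything falls off the work surface, if the arm or the gripper's body presses on something with over 40 N, if the wrist force passes 120 N, or if a joint passes its speed limit or range.

## Working session

There is one attempt and no reset: what is moved stays moved. The work goes in short steps, Python scripts to look and compute and a tool call to move; the robot and the scene stay as the last step left them, time stands still between calls to the robot, and variables do not carry over. Pictures are saved under pics/ and viewed, and the job is handed in when it is done.

Besides the shell and the picture viewer there is one more tool, called after "Request:" by a JSON object that holds its "fn" and its "kwargs". play_rows: Moves the arm, as the interface text tells. Its arguments: {"type":"object","properties":{"targets":{"type":"array"}},"required":["targets"]}

```bash
mkdir -p pics
cat > h.py <<'E'
import numpy as np, cv2
from rig import bot
def ray(c,pt):
    v,u=pt[0]*400,pt[1]*640
    d=np.array([(u-c['cx'])/c['fx'],(v-c['cy'])/c['fy'],1.])
    R=np.array(c['R']);t=np.array(c['t'])
    return -R.T@t, R.T@d
def atz(c,pt,z):
    o,d=ray(c,pt); return o+d*(z-o[2])/d[2]
E
python3 - <<'E'
from h import *
o=bot.get_obs();print(o['time'],o['tool_pos'],np.round(o['orientation'],3),o['force'],o['finger_gap'])
rs={}
for cam in('top','side'):
    c=bot.capture(cam);cv2.imwrite(f'pics/{cam}0.png',c['frame'])
    for n in('zero_top','start_top','stop_top','carb_center'):
        z=.1 if 0 else (.084 if 'top' in n else .065)
        for r in bot.tip_of(cam,n)[:2]:
            p=r['point'];print(cam,n,round(r['confidence'],2),np.round([p[1]*640,p[0]*400],1),np.round(atz(c,p,z),4))
            rs.setdefault(n,{}).setdefault(cam,ray(c,p))
for n,d in rs.items():
    if len(d)==2:
        (a,u),(b,v)=d.values()
        s=np.linalg.lstsq(np.c_[u,-v],b-a,rcond=None)[0]
        print(n,'tri',np.round((a+u*s[0]+b+v*s[1])/2,4),'gap',np.linalg.norm(a+u*s[0]-b-v*s[1]))
print(bot.get_obs()['time'])
E
```

```text
0.0 [0.1608698  0.49931071 0.23061836] [[-0.952  0.307 -0.001]
 [ 0.307  0.952 -0.001]
 [ 0.    -0.002 -1.   ]] [-0.95700281 -0.62186375  0.27398325] 1.0000351249569486
top zero_top 0.72 [175.1 269.3] [0.4827 0.2632 0.084 ]
top start_top 0.79 [438.6 253.3] [ 0.5165 -0.2578  0.084 ]
top stop_top 0.62 [387.8 268. ] [ 0.4871 -0.1561  0.084 ]
top carb_center 0.91 [325.4 129.4] [ 0.7708 -0.0325  0.065 ]
side zero_top 0.7 [217.5 143.7] [0.4725 0.2696 0.084 ]
side start_top 0.76 [326.5 328.5] [ 0.5134 -0.2563  0.084 ]
side stop_top 0.75 [293.9 283.9] [ 0.4951 -0.1524  0.084 ]
side carb_center 0.75 [391.9 200. ] [ 0.7712 -0.0317  0.065 ]
zero_top tri [0.4774 0.2643 0.0864] gap 0.011492669658065502
start_top tri [ 0.5149 -0.257   0.0846] gap 0.0034717264589832347
stop_top tri [ 0.4906 -0.1558  0.0915] gap 0.006393037018707624
carb_center tri [ 0.7705 -0.0325  0.0661] gap 0.00015885816361209016
0.5
```

View pics/top0.png

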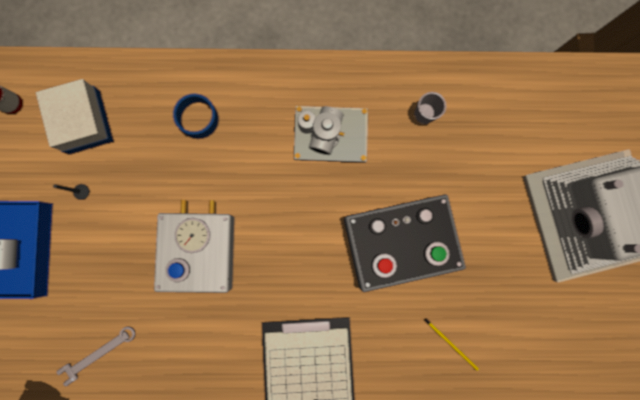

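View pics/side0.png

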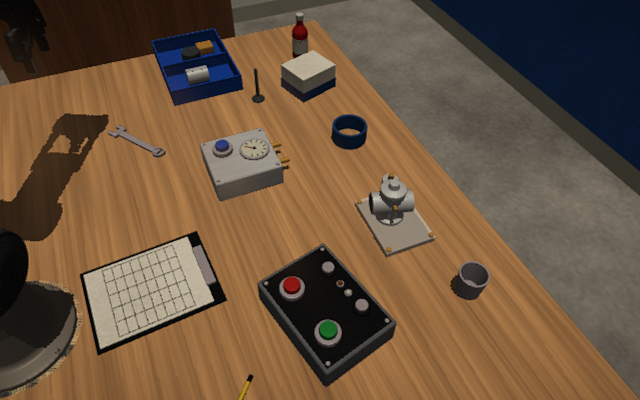

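The top view shows the blue button at about (177,270), red at (385,265) and green at (438,253). In the side view, blue is at (222,146), red at (291,286) and green at (328,330). The networks are a few pixels off, so I'll refine by colour.

```bash
cat > m.py <<'E'
from h import *
S={'zero_top':((105,100,60),(130,255,255)),'start_top':((45,90,40),(85,255,255)),'stop_top':((0,120,80),(8,255,255))}
W={'top':dict(zero_top=(177,270),start_top=(438,253),stop_top=(385,265)),'side':dict(zero_top=(222,146),start_top=(328,330),stop_top=(291,286))}
def run(cams=('top','side')):
    rs={}
    for cam in cams:
        c=bot.capture(cam)
        hsv=cv2.cvtColor(c['frame'],cv2.COLOR_BGR2HSV)
        for n,(lo,hi) in S.items():
            m=cv2.inRange(hsv,lo,hi)
            u,v=W[cam][n];k=np.zeros_like(m);cv2.circle(k,(u,v),16,255,-1);m&=k
            ys,xs=np.nonzero(m);p=((ys.mean()+.5)/400,(xs.mean()+.5)/640)
            print(cam,n,len(xs),np.ptp(xs)+1,np.ptp(ys)+1,np.round([p[1]*640,p[0]*400],1),np.round(atz(c,p,.084),4))
            rs.setdefault(n,{})[cam]=ray(c,p)
    for n,d in rs.items():
        if len(d)<2: continue
        (a,u),(b,v)=d.values()
        s=np.linalg.lstsq(np.c_[u,-v],b-a,rcond=None)[0]
        print(n,'tri',np.round((a+u*s[0]+b+v*s[1])/2,4),'gap',np.linalg.norm(a+u*s[0]-b-v*s[1]))
run()
E
python3 m.py
```

```text
top zero_top 185 16 15 [176.1 270.6] [0.4803 0.2612 0.084 ]
top start_top 172 15 14 [438.7 253.9] [ 0.5153 -0.258   0.084 ]
top stop_top 172 15 14 [385.5 265.9] [ 0.4911 -0.1516  0.084 ]
side zero_top 85 12 9 [221.9 144.4] [0.4813 0.2632 0.084 ]
side start_top 248 18 19 [328.3 329.7] [ 0.5153 -0.2595  0.084 ]
side stop_top 201 17 16 [291.8 284. ] [ 0.4915 -0.1512  0.084 ]
zero_top tri [0.4807 0.2603 0.0866] gap 0.00034938974544262085
start_top tri [ 0.5155 -0.2586  0.0822] gap 0.00042951073281430747
stop_top tri [ 0.4912 -0.1515  0.0846] gap 0.00019539247946480425
```

Request:
{"fn": "play_rows", "kwargs": {"targets": [0, -0.035, -0.012, 0, 0, 0, -0.07, -0.024, 0, 0, 0, -0.105, -0.035, 0, 0, 0, -0.14, -0.047, 0, 0, 0, -0.175, -0.059, 0, 0, 0, -0.21, -0.071, 0.01, 0, 0, -0.245, -0.083, 0.02, 0, 0, -0.28, -0.095, 0.04, 0, 0, -0.315, -0.106, 0.06, 0, 0, -0.35, -0.118, 0.08, 0, 0, -0.377, -0.127, 0.1, 0, 0, -0.377, -0.127, 0.115, 0]}}

```text
time: 1.6
tool_pos: [0.4849, 0.2597, 0.1146]
orientation: [[-0.95, 0.311, 0.002], [0.311, 0.95, -0.001], [-0.002, -0.0, -1.0]]
force: [-0.8, -0.0, 0.5]
finger_gap: 0.002
```

Run:
```python
from h import *
o=bot.get_obs();c=bot.capture('wrist');T=np.array(c['T_tool_cam']);R=np.array(o['orientation']);p=np.array(o['tool_pos'])
Rw=R@T[:3,:3];tw=R@T[:3,3]+p
c['R']=Rw.T;c['t']=-Rw.T@tw
cv2.imwrite('pics/w1.png',c['frame'])
print(o['tool_pos'],o['time'],o['force'],np.round(R,4))
hsv=cv2.cvtColor(c['frame'],cv2.COLOR_BGR2HSV);m=cv2.inRange(hsv,(105,100,60),(130,255,255))
n,l,s,ce=cv2.connectedComponentsWithStats(m)
for i in range(1,n):
    if s[i,4]>200: print(s[i],ce[i],atz(c,(ce[i][1]/400,ce[i][0]/640),.084))
for r in bot.tip_of('wrist','zero_top'): print(r,atz(c,r['point'],.084))
q=c['R']@p+c['t'];print('tcp px',q[0]/q[2]*c['fx']+c['cx'],q[1]/q[2]*c['fy']+c['cy'])
c=bot.capture('side');cv2.imwrite('pics/s1.png',cv2.resize(c['frame'][80:220,130:330],None,fx=4,fy=4))
```

```text
[0.48486668 0.25970075 0.11464794] 1.6 [-0.80406415 -0.03588191  0.54889234] [[-9.504e-01  3.109e-01  1.500e-03]
 [ 3.109e-01  9.504e-01 -8.000e-04]
 [-1.700e-03 -3.000e-04 -1.000e+00]]
[ 303  186   56   53 2250] [330.872      211.65866667] [0.47538904 0.26658173 0.084     ]
{'point': [0.554, 0.5216], 'confidence': 0.83} [0.48130977 0.2663727  0.084     ]
tcp px 324.12567770668403 254.97403799013307
```

View pics/w1.png

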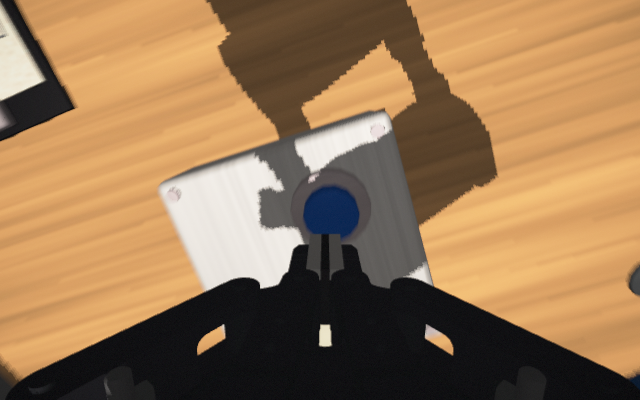

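View pics/s1.png

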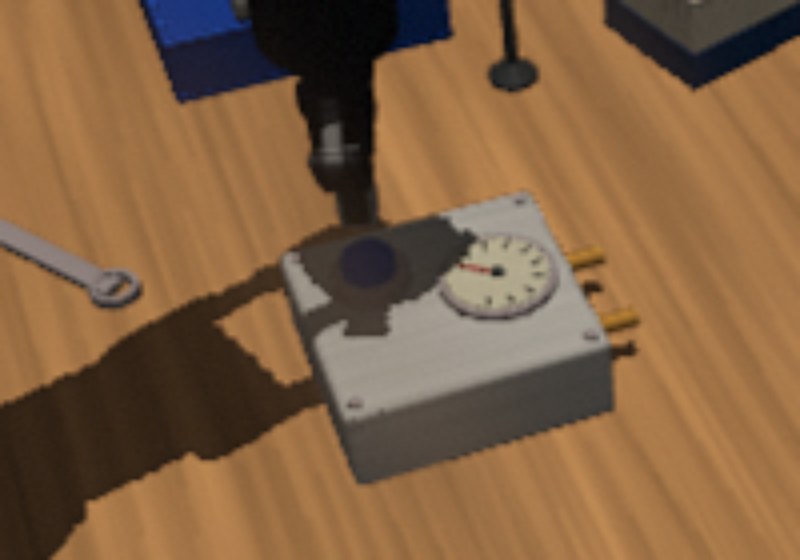

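```bash
cat > w.py <<'E'
from h import *
import sys
lo,hi={'b':((105,100,40),(130,255,255)),'g':((45,90,40),(85,255,255))}[sys.argv[1]]
o=bot.get_obs();c=bot.capture('wrist');T=np.array(c['T_tool_cam']);R=np.array(o['orientation']);p=np.array(o['tool_pos'])
Rw=R@T[:3,:3];tw=R@T[:3,3]+p
c['R']=Rw.T;c['t']=-Rw.T@tw
cv2.imwrite(sys.argv[2],c['frame'])
print(o['tool_pos'],o['time'],o['force'],np.round(R,4).tolist(),np.round(o['qd'],2))
hsv=cv2.cvtColor(c['frame'],cv2.COLOR_BGR2HSV);m=cv2.inRange(hsv,lo,hi)
n,l,s,ce=cv2.connectedComponentsWithStats(m)
for i in range(1,n):
    if s[i,4]>200:
        b=s[i];uc=b[0]+b[2]/2; vc=b[1]+b[2]/2*.97
        w=atz(c,(vc/400,uc/640),.084);print(b,ce[i],w,'delta tool',R.T@(w-p))
E
python3 w.py b pics/w2.png
python3 - <<'E'
from m import *
c=bot.capture('wrist');print(np.round(c['T_tool_cam'],4).tolist(),c['fx'],c['fy'],c['cx'],c['cy'])
E
```

```text
[0.48028865 0.26262133 0.11531925] 1.75 [ 0.15737757 -0.65189122  0.90709692] [[-0.9514, 0.3078, -0.003], [0.3078, 0.9514, -0.0008], [0.0026, -0.0017, -1.0]] [ 1.57 -2.4  -1.39  0.03  0.65  0.05]
[ 301  196   56   49 1934] [329.27611169 219.02430196] [0.47685765 0.26643741 0.084     ] delta tool [0.00435759 0.00262815 0.03132625]
top zero_top 34 9 8 [178.7 267.9] [0.4855 0.2562 0.084 ]
top start_top 171 15 14 [438.7 253.9] [ 0.5153 -0.2579  0.084 ]
top stop_top 171 15 14 [385.5 265.9] [ 0.4912 -0.1516  0.084 ]m.py:12: RuntimeWarning: Mean of empty slice.
  ys,xs=np.nonzero(m);p=((ys.mean()+.5)/400,(xs.mean()+.5)/640)
  ret = ret.dtype.type(ret / rcount)
Traceback (most recent call last):
  File "m.py", line 20, in <module>
    run()
    ~~~^^
  File "m.py", line 13, in run
    print(cam,n,len(xs),np.ptp(xs)+1,np.ptp(ys)+1,np.round([p[1]*640,p[0]*400],1),np.round(atz(c,p,.084),4))
                        ~~~~~~^^^^
ValueError: zero-size array to reduction operation maximum which has no identity
```

Request:
{"fn": "play_rows", "kwargs": {"targets": [0, 0.001, 0.001, 0.01, 0, 0, 0.001, 0.001, 0.02, 0, 0, 0.001, 0.001, 0.027, 0, 0, 0.001, 0.001, 0.032, 0, 0, 0.001, 0.001, 0.036, 0, 0, 0.001, 0.001, 0.038, 0, 0, 0.001, 0.001, 0.038, 0, 0, 0.001, 0.001, 0.038, 0]}}

```text
time: 2.57
tool_pos: [0.4801, 0.2645, 0.0785]
orientation: [[-0.952, 0.307, -0.0], [0.307, 0.952, 0.0], [0.0, -0.0, -1.0]]
force: [-2.7, 0.4, 3.3]
finger_gap: -0.002
```

Request:
{"fn": "play_rows", "kwargs": {"targets": [0, 0, 0, 0.001, 0, 0, 0, 0, 0.002, 0, 0, 0, 0, 0.003, 0, 0, 0, 0, 0.003, 0, 0, 0, 0, 0.003, 0]}}

```text
time: 2.98
tool_pos: [0.4805, 0.2645, 0.076]
orientation: [[-0.952, 0.307, 0.001], [0.307, 0.952, 0.0], [-0.001, 0.001, -1.0]]
force: [-2.5, -0.6, 7.6]
finger_gap: -0.001
```

Request:
{"fn": "play_rows", "kwargs": {"targets": [0, 0, 0, 0.001, 0, 0, 0, 0, 0.002, 0, 0, 0, 0, 0.002, 0, 0, 0, 0, 0.002, 0]}}

```text
time: 3.32
tool_pos: [0.4806, 0.2646, 0.0757]
orientation: [[-0.952, 0.307, 0.002], [0.307, 0.952, 0.001], [-0.002, 0.001, -1.0]]
force: [-7.8, -2.7, 21.5]
finger_gap: 0.001
```

Request:
{"fn": "play_rows", "kwargs": {"targets": [0, 0, 0, -0.005, 0, 0, 0, 0, -0.015, 0, 0, 0, 0, -0.035, 0, 0, 0, 0, -0.065, 0, 0, 0, 0, -0.09, 0, 0, 0, 0, -0.1, 0, 0, 0, 0, -0.1, 0, 0, 0, 0, -0.1, 0]}}

```text
time: 3.98
tool_pos: [0.4802, 0.2643, 0.1729]
orientation: [[-0.952, 0.307, 0.0], [0.307, 0.952, 0.0], [-0.0, 0.0, -1.0]]
force: [-0.0, 0.9, -0.6]
finger_gap: -0.0
```

Run:
```python
from h import *
o=bot.get_obs();R=np.array(o['orientation']);p=np.array(o['tool_pos'])
print(p,o['time'],o['force'],R.T@(np.array([.5153,-.2587,.13])-p))
```

```text
[0.48022388 0.26431889 0.17288008] 3.9833 [-0.0446564   0.90520857 -0.55277544] [-0.19387174 -0.48702628  0.04285963]
```

Request:
{"fn": "play_rows", "kwargs": {"targets": [0, -0.015, -0.0375, 0, 0, 0, -0.03, -0.075, 0, 0, 0, -0.045, -0.1125, 0, 0, 0, -0.06, -0.15, 0, 0, 0, -0.075, -0.1875, 0, 0, 0, -0.09, -0.225, 0, 0, 0, -0.105, -0.2625, 0, 0, 0, -0.12, -0.3, 0, 0, 0, -0.135, -0.3375, 0, 0, 0, -0.15, -0.375, 0, 0, 0, -0.165, -0.4125, 0, 0, 0, -0.18, -0.45, 0, 0]}}

```text
time: 4.98
tool_pos: [0.5124, -0.2207, 0.171]
orientation: [[-0.952, 0.307, -0.003], [0.307, 0.952, 0.002], [0.004, 0.001, -1.0]]
force: [0.5, 0.6, -0.4]
finger_gap: -0.001
```

Request:
{"fn": "play_rows", "kwargs": {"targets": [0, -0.007, -0.019, 0.005, 0, 0, -0.014, -0.037, 0.02, 0, 0, -0.014, -0.037, 0.035, 0, 0, -0.014, -0.037, 0.043, 0, 0, -0.014, -0.037, 0.043, 0, 0, -0.014, -0.037, 0.043, 0]}}

```text
time: 5.48
tool_pos: [0.515, -0.2576, 0.1291]
orientation: [[-0.952, 0.306, -0.002], [0.306, 0.952, 0.002], [0.003, 0.001, -1.0]]
force: [0.6, 0.2, -0.2]
finger_gap: 0.001
```

```bash
python3 w.py g pics/w3.png
python3 - <<'E'
from h import *
for k in('top','side'):
    c=bot.capture(k);cv2.imwrite(f'pics/{k}3.png',c['frame'])
E
```

```text
[ 0.51497784 -0.25764971  0.12906   ] 5.4833 [ 0.583173    0.20297457 -0.17902072] [[-0.952, 0.3062, -0.0023], [0.3062, 0.952, 0.0018], [0.0028, 0.001, -1.0]] [ 0.39 -1.68 -1.43 -0.05  0.3  -0.01]
[ 298  193   52   48 1855] [323.29595687 215.73153639] [ 0.51242097 -0.2569273   0.084     ] delta tool [ 0.00253121 -0.00014148  0.04506702]
```

View pics/w3.png

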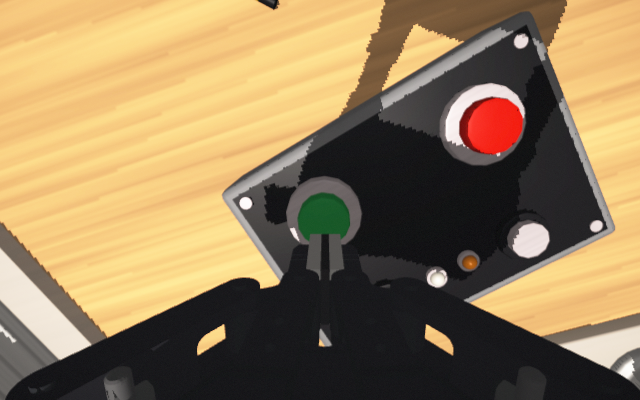

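View pics/side3.png

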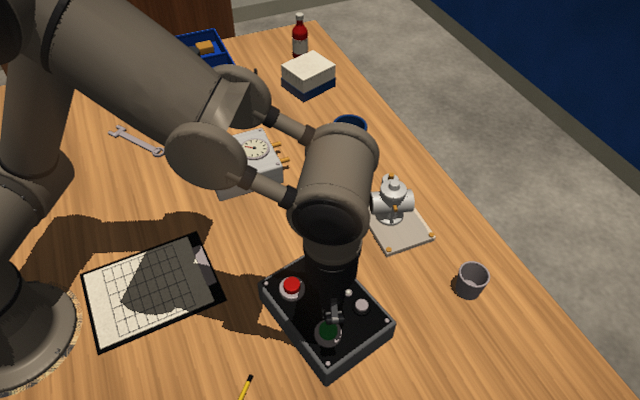

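The wrist view shows the green button at (324,217), directly in front of the fingertips at about (325,240). Red is well clear at (492,125). In the side view the dial needle has moved since the blue press. Next I'll press green.

Request:
{"fn": "play_rows", "kwargs": {"targets": [0, 0.001, 0, 0.012, 0, 0, 0.001, 0, 0.024, 0, 0, 0.001, 0, 0.034, 0, 0, 0.001, 0, 0.041, 0, 0, 0.001, 0, 0.046, 0, 0, 0.001, 0, 0.05, 0, 0, 0.001, 0, 0.053, 0, 0, 0.001, 0, 0.053, 0, 0, 0.001, 0, 0.053, 0]}}

```text
time: 6.38
tool_pos: [0.5146, -0.2581, 0.0776]
orientation: [[-0.952, 0.307, 0.0], [0.307, 0.952, 0.0], [-0.0, 0.0, -1.0]]
force: [-1.6, 1.7, 3.0]
finger_gap: 0.0
```

Request:
{"fn": "play_rows", "kwargs": {"targets": [0, 0, 0, 0.001, 0, 0, 0, 0, 0.002, 0, 0, 0, 0, 0.003, 0, 0, 0, 0, 0.004, 0, 0, 0, 0, 0.004, 0, 0, 0, 0, 0.004, 0]}}

```text
time: 6.88
tool_pos: [0.5149, -0.2584, 0.0758]
orientation: [[-0.952, 0.307, 0.002], [0.307, 0.952, -0.001], [-0.002, -0.0, -1.0]]
force: [-5.9, 5.4, 19.2]
finger_gap: -0.001
```

The button is at its stop: 19 N at z 0.0758, the same reading as blue. I'll lift straight up and then back off.

Request:
{"fn": "play_rows", "kwargs": {"targets": [0, 0, 0, -0.005, 0, 0, 0, 0, -0.015, 0, 0, 0, 0, -0.035, 0, 0, 0, 0, -0.065, 0, 0, 0, 0, -0.1, 0, 0, 0, 0, -0.13, 0, 0, 0, 0, -0.15, 0, 0, 0, 0, -0.15, 0, 0, 0, 0, -0.15, 0]}}

```text
time: 7.63
tool_pos: [0.515, -0.2589, 0.2246]
orientation: [[-0.952, 0.307, 0.003], [0.307, 0.952, -0.002], [-0.003, -0.001, -1.0]]
force: [0.3, -0.6, 0.0]
finger_gap: 0.003
```

Request:
{"fn": "play_rows", "kwargs": {"targets": [0, 0.005, -0.035, 0, 0, 0, 0.01, -0.07, 0, 0, 0, 0.015, -0.105, 0, 0, 0, 0.02, -0.14, 0, 0, 0, 0.02, -0.14, 0, 0, 0, 0.02, -0.14, 0, 0, 0, 0.02, -0.14, 0, 0]}}

```text
time: 8.22
tool_pos: [0.4522, -0.3848, 0.2219]
orientation: [[-0.952, 0.307, -0.001], [0.307, 0.952, 0.002], [0.002, 0.002, -1.0]]
force: [-0.7, -0.4, -0.3]
finger_gap: -0.0
```

```bash
python3 - <<'E'
from h import *
o=bot.get_obs();print(o['time'],o['tool_pos'],o['force'])
for k in('top','side'):
    c=bot.capture(k);cv2.imwrite(f'pics/{k}4.png',c['frame'])
    for r in bot.tip_of(k,'carb_center')[:1]: print(k,r,atz(c,r['point'],.065))
E
python3 m.py
```

```text
8.2167 [ 0.45223664 -0.38480238  0.22188328] [-0.73971411 -0.44417252 -0.29057339]
top {'point': [0.3185, 0.5127], 'confidence': 0.57} [ 0.77503852 -0.03825666  0.065     ]
top zero_top 184 16 15 [176.1 270.5] [0.4804 0.2612 0.084 ]
top start_top 178 16 15 [438.9 254.1] [ 0.515  -0.2584  0.084 ]
top stop_top 171 15 14 [385.5 265.9] [ 0.4912 -0.1516  0.084 ]m.py:12: RuntimeWarning: Mean of empty slice.
  ys,xs=np.nonzero(m);p=((ys.mean()+.5)/400,(xs.mean()+.5)/640)
  ret = ret.dtype.type(ret / rcount)
Traceback (most recent call last):
  File "m.py", line 20, in <module>
    run()
    ~~~^^
  File "m.py", line 13, in run
    print(cam,n,len(xs),np.ptp(xs)+1,np.ptp(ys)+1,np.round([p[1]*640,p[0]*400],1),np.round(atz(c,p,.084),4))
                        ~~~~~~^^^^
ValueError: zero-size array to reduction operation maximum which has no identity
```

View pics/top4.png

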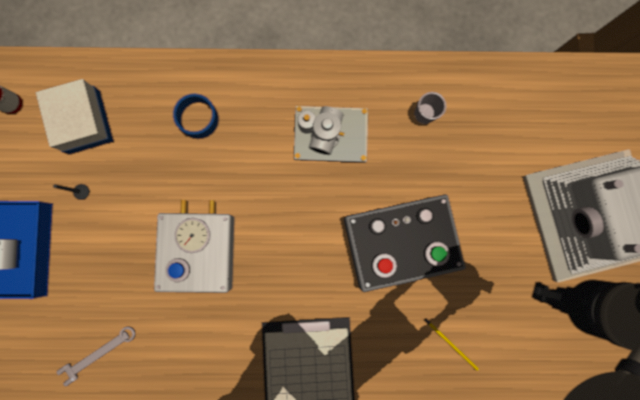

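View pics/side4.png

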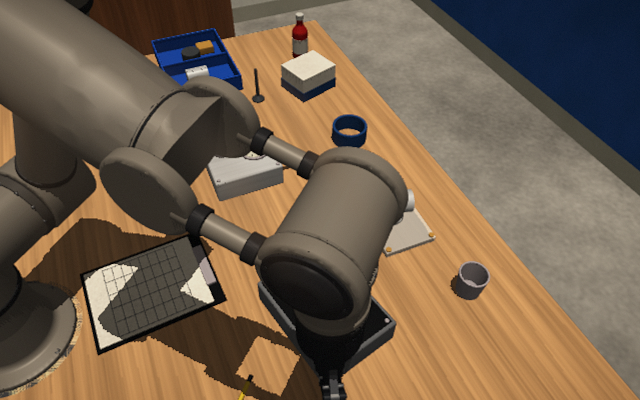

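Run:
```python
from h import *
a=cv2.imread('pics/top0.png').astype(int);b=cv2.imread('pics/top4.png').astype(int)
d=np.abs(a-b).max(2)
for n,(u,v,r) in dict(carb=(328,133,38),gauge=(193,252,40),lamps=(401,221,8),red=(385,265,14),green=(438,253,14)).items():
    w=d[v-r:v+r,u-r:u+r];print(n,(w>25).sum(),w.max())
print(bot.sign_off(), bot.get_obs()['time'])
```

```text
carb 0 9
gauge 0 10
lamps 0 7
red 0 9
green 188 130
the job is handed in; nothing more can be done
the job is handed in; nothing more can be done
```

I pressed the blue zero button and then the green start button, each fully down to its stop. I lifted straight off both times and handed the job in shortly after 8.2 s, well under the 35 s limit.

- **Presses:** The fingertips stopped at z ≈ 0.0757 m with 21 N on blue, and at z ≈ 0.0758 m with 19 N on green. That is the full 8 mm of travel; the spring alone gives only 4 N.
- **Buttons afterwards:** In the last top view, blue is at the same pixel and size as before, so it had come back up. Green is within 0.5 mm of where it was. Its picture had changed, most likely because the arm's shadow now falls near it, so I couldn't confirm as cleanly that it had come up.
- **Left alone:** The carburettor and the red button look the same in the top view before and after. I never went near the red button.
- **Arm:** The gripper ended at z ≈ 0.22 m, clear of everything, with no contact force.

Some checks disagreed or failed:
- The wrist camera put blue about 6 mm away from the two fixed cameras, so I aimed between the two positions, well within the button's 16 mm radius.
- The last network reading for the carburettor was low-confidence (0.57) and about 7 mm off its first reading, but the top-view pixels showed no movement.
- The final side-view check failed because the arm blocked the buttons.
- The lamps and dial looked the same in the top views before and after, so nothing I saw confirms the test is running beyond the presses themselves.

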